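# Tighten the hold-down clamp on the stool seat

## Task

Tighten the hold-down clamp whose arm reaches over the round wooden stool seat: turn its T-bar knob clockwise (seen from above) until the resistance rises sharply, then give it 30 degrees more and let go. Do not overtighten or slacken it again, do not shift the seat, and leave the knob of the other clamp alone.

Things in the scene. Friction and masses are not known exactly. Their poses are not given: they have to be found in the camera images.
- knob_grip (a point): T-bar knob of the clamp to tighten: black plastic bar 64 mm long, 16 mm thick, 28 mm high (104 to 132 mm above the bench) on an upright screw. This point is the bar's centre, on the screw axis, 118 mm above the bench; x runs along the bar, z up. Snug, the bar lies in line with the clamp's arm within 8 degrees; at the start it is 25 to 55 degrees anticlockwise of snug.
- clamp: The clamp to tighten, fixed, grey cast metal: a column 85 mm from the screw axis, on the robot's side, with a 30 mm wide arm, top 78 mm above the bench, reaching over the round seat. Its origin lies on the bench under the screw axis; x points along the arm from the column to the screw, z up.
- knob (a joint): Free running of that knob, rad: negative while it is still loose (-0.95 to -0.45 at the start), grows as the knob is turned clockwise from above against light friction of 0.02 N m, and stops at 0 when snug. Turning back makes it negative again.
- screw (a joint): Tightening turn of the same knob beyond snug, rad: 0 until snug, then grows as the knob is turned on clockwise, against 0.2 N m (ten times more); 0.52 is the 30 degrees wanted. It stays where it is left; there is no spring-back.
- spare_knob_end (a point): The knob of the other clamp, equal in shape, which holds nothing and is to be left alone: point near one end of its bar, 30 mm from its screw axis and 118 mm above the bench; x points along the bar away from the axis, so the axis lies at -30 mm in x.
- panel_center (a point): The stool seat, a loose round disc of light wood, 200 mm in diameter and 25 mm thick, lying on the bench under the arm of the clamp to tighten, its centre about 60 mm from the screw axis; this point is its centre, half-way up.
Things that resemble listed ones, but are neither listed nor needed, are in the scene too. Leave any green or pink look-alike of the clamp alone.

How it is judged:
At the end, for the whole second after the job is handed in: The knob has been turned 30 degrees (15 to 45) beyond snug and not backed off by more than 8 degrees, it is at rest, the seat lies within 15 mm of where it was, and the other clamp's knob is where it was (its bar end within 12 mm) (value of joint screw between 0.26 and 0.79 rad and value of joint knob above -0.14 rad and velocity of joint knob below 0.05 rad/s and distance of panel_center from where it was at the start of the episode below 0.015 m and distance of spare_knob_end from where it was at the start of the episode below 0.012 m); the robot touches nothing.
It fails at once if the clamp is overtightened, more than 45 degrees beyond snug (value of joint screw above 0.79 rad).
It fails at once if the other clamp's knob is turned (distance of spare_knob_end from where it was at the start of the episode above 0.012 m).
It fails at once if the stool seat is shifted by more than 15 mm (distance of panel_center from where it was at the start of the episode above 0.015 m).
It also fails if it takes over 34 s, if anything falls off the work surface, if the arm or the gripper's body presses on something with over 40 N, if the wrist force passes 120 N, or if a joint passes its speed limit or range.

## Robot

A 7-joint arm with a two-finger parallel gripper is mounted at the origin on the work surface. World frame = base frame: x ahead of the robot, y to its left, z up, the work surface at z = 0. Lengths are in m, angles in rad, forces in N, time in s.
With the tool pointing down it reaches from about 0.425 to 0.875 m from the base axis. Payload 4.7 kg.
Tool frame: the origin (TCP) lies between the finger pads; the fingertips stand 22 mm ahead of it and the grasp point (between the pads) lies 3 mm ahead of it; z points along the fingers, y is the line along which they close (so a half turn about z gives the same grasp; the last joint's range is limited). The gripper opens to 87 mm and grips with 3 to 60 N. Pads are 19 mm wide; open, the fingers measure 117 mm over their backs; the gripper's body (75 mm by 190 mm) begins 51 mm behind the grasp point.
Start: joints at [1.349, 0.321, -0.07, 1.45, 0.023, 1.371, -0.057], TCP at [0.152, -0.632, 0.245] pointing down, gripper open.
Joint ranges: [-2.86, 2.86], [-0.3, 2.09], [-1.38, 1.24], [0.06, 2.45], [-1.56, 4.7], [0.09, 2.05], [-2.69, 2.69]. Speed limits (rad/s): [2.57, 2.57, 3.14, 3.14, 3.14, 3.14, 3.14].

## Interface

Orientations are given as a unit quaternion [w, x, y, z].
In Python, from station import bot gives the robot as it stands.
- The arm moves only by the shell command python3 -m creep 'ROWS'. ROWS is JSON, a list of rows, each a list of 7 numbers: the turn, a rotation vector about the tool's x, y, z in degrees, then the shift along the tool's x, y, z in cm, then the closure in counts, from 0 (fully open) to 255 (shut). A call has 1 to 5 rows; each row shifts and turns the commanded pose from where the row before left it, along the tool's axes as they then stand; what a row does not reach is not made up. A row lasts 1/12 s, in which the tool goes at most 41.7 mm and 7.16 degrees, less where a joint would pass 70% of its speed; a pose out of reach is approached as far as the arm can. A call is refused whole if a number of a shift passes 4.17 or a number of a turn 7.16, either way. A call with a gripper value outside its range is refused whole. The fingers move at their own pace and stop on an object; the grip force is fixed at half the most. Time passes only in rows, so rows that do not move let the fingers close. It gives the time, the measured TCP pose, the force, the opening and the grip force at its end, in the units of the state.
- bot.read_state(): the state, without advancing time (a new reading comes with each control period).
- bot.snapshot(name): name is "scene" or "top" or "wrist"; returns a dict with "image" (480x640x3 uint8, red, green, blue), "z_map" (480x640 float32, m along the optical axis (not along the pixel's ray), 0 where there is no reading), "camera_matrix" (3x3 intrinsics, pixels), "R" (3x3) and "t" (3): a world point X has camera coordinates R X + t. Camera axes: x right, y down, z forward; pixel columns grow to the right and rows downward; lengths in m; the calibration is good to about 2 mm. A picture is of the moment at which its call begins.
- bot.close_job(): hands the job in; it is judged then, once.
The state is a dict: "clock": time; "joints": joint angles; "joint_velocities": joint speeds; "tau": joint torques, N m; "ee_pos": TCP position; "ee_rot": TCP orientation; "ft_force": force on the tool from outside, world axes, zero at the start; "moment": the same for the moment, N m; "gripper_width": opening from 0.0 (shut) to 1.0 (fully open); "gripper_force": force on a finger pad.
Only numpy, scipy, OpenCV 4.12 (cv2) and the standard library are available. Lean on these libraries where they do the work, as an engineer would, in place of code of your own. Each camera call takes 0.05 s, during which the arm holds its last target. There are 200 camera calls.

## Working session

There is one attempt and no reset: what is moved stays moved. The work goes in short steps, Python scripts to look and compute and a shell command to move; the robot and the scene stay as the last step left them, time stands still between calls to the robot, and variables do not carry over. Pictures are saved under pics/ and viewed, at most 10 in all, crops included, and the job is handed in when it is done.

```bash
ls; mkdir -p pics
python3 - <<'E'
from station import bot
import cv2,pickle
s=bot.read_state();print(s)
d={}
for n in("scene","top"):
    d[n]=bot.snapshot(n);cv2.imwrite(f"pics/{n}0.png",d[n]["image"][:,:,::-1]);print(n,d[n]["camera_matrix"].tolist(),d[n]["R"].round(3).tolist(),d[n]["t"])
pickle.dump(d,open("d0.pkl","wb"))
E
```

```text
pics
{'clock': 0.0, 'joints': array([ 1.34908746,  0.32182783, -0.0700625 ,  1.45169711,  0.02262808,
        1.37077931, -0.0568994 ]), 'joint_velocities': array([-7.59281737e-05,  6.15223819e-04,  8.45290100e-04,  2.31721982e-04,
        4.59977461e-04, -6.30751753e-05, -6.17487156e-04]), 'tau': array([ 1.08234184e-03, -4.91284168e+01, -4.03646166e-01, -3.12534642e+01,
       -6.39926735e-02,  4.39780857e-02,  1.84057740e-04]), 'ee_pos': array([ 0.1516695 , -0.63152684,  0.24344707]), 'ee_rot': array([-9.45797647e-04,  9.93055910e-01,  1.17639423e-01, -1.79047265e-04]), 'ft_force': array([ 0.14290639,  0.28889573, -0.91529239]), 'moment': array([-0.02755832,  0.01269768, -0.0199528 ]), 'gripper_force': 0.0, 'gripper_width': 1.0012864086102826}
scene [[503.6779999868351, 0.0, 319.7153140791442], [0.0, 503.6779999868351, 244.23936861122473], [0.0, 0.0, 1.0]] [[0.879, 0.477, 0.016], [0.35, -0.622, -0.7], [-0.324, 0.621, -0.714]] [-0.38840795 -0.18749186  1.49943865]
top [[440.5714894154141, 0.0, 312.3593386660559], [0.0, 440.5714894154141, 243.53461818793045], [0.0, 0.0, 1.0]] [[-0.018, -1.0, 0.007], [-0.994, 0.017, -0.107], [0.107, -0.009, -0.994]] [-0.12641015  0.52970938  1.00863621]
```

View pics/scene0.png

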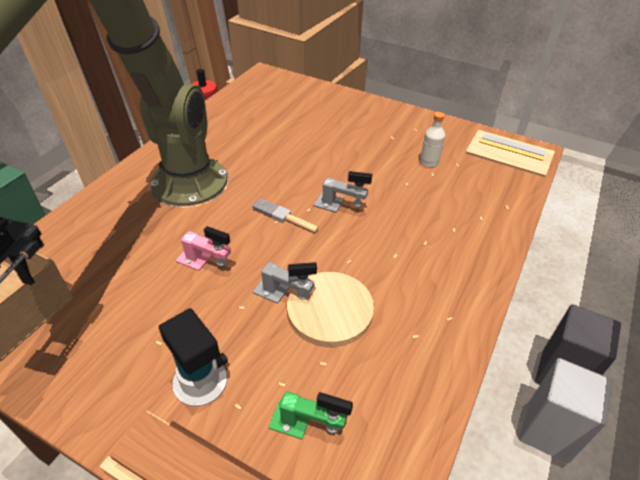

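View pics/top0.png

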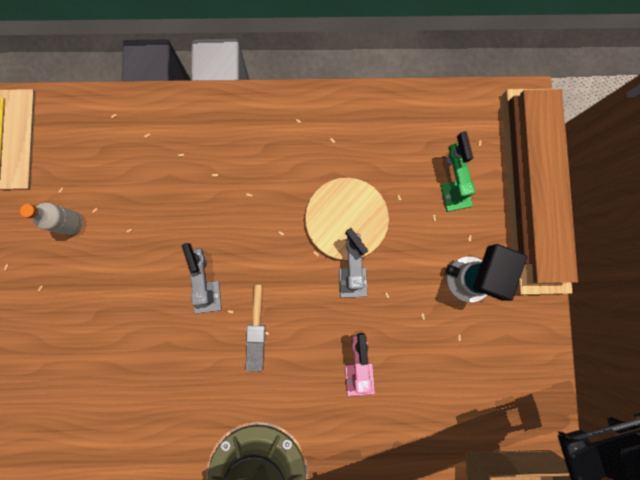

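Both views show the same four clamps. Top-view pixels for what could be taken for the knob: grey over the seat (356,242), spare grey (191,258), pink (361,348) and green (464,147). I choose (356,242), because its arm reaches over the round seat. Next I'll measure it and check a close crop.

```bash
cat > h.py <<'E'
import numpy as np,cv2
def ray(s,px,z):
    K,R,t=s["camera_matrix"],s["R"],s["t"]
    px=np.atleast_2d(px).astype(float)
    d=np.c_[px,np.ones(len(px))]@np.linalg.inv(K).T@R; c=-R.T@t
    return c+d*((z-c[2])/d[:,2])[:,None]
def pts(s,px):
    K,R,t=s["camera_matrix"],s["R"],s["t"]
    px=np.asarray(px); Z=s["z_map"][px[:,1],px[:,0]].astype(float)
    return ((np.c_[px,np.ones(len(px))]@np.linalg.inv(K).T)*Z[:,None]-t)@R
E
python3 - <<'E'
from h import *;import pickle
d=pickle.load(open("d0.pkl","rb"))
for n,(x0,y0,x1,y1) in {"top":(300,170,400,305),"scene":(240,240,380,350)}.items():
    s=d[n];im=s["image"]
    g=np.mgrid[y0:y1,x0:x1];px=np.c_[g[1].ravel(),g[0].ravel()]
    P=pts(s,px);c=im[px[:,1],px[:,0]].astype(int)
    dark=c.max(1)<60
    k=dark&(P[:,2]>.09)&(P[:,2]<.15)
    top=k&(P[:,2]>.122)
    print(n,k.sum(),top.sum(),"z max",P[k,2].max(),np.median(P[top,2]))
    q=px[top].astype(np.float32); (ctr,sz,a)=cv2.minAreaRect(P[top,:2].astype(np.float32)*1000); print("rect mm",ctr,sz,a)
    for nm,m in(("mean",top),):
        p=P[m,:2];u,sv,vt=np.linalg.svd(p-p.mean(0),full_matrices=False);print(p.mean(0),np.degrees(np.arctan2(vt[0,1],vt[0,0])))
    arm=(~dark)&(P[:,2]>.065)&(P[:,2]<.095)
    p=P[arm,:2];u,sv,vt=np.linalg.svd(p-p.mean(0),full_matrices=False);print("arm",arm.sum(),np.median(P[arm,2]),p.mean(0),np.degrees(np.arctan2(vt[0,1],vt[0,0])),cv2.minAreaRect(p.astype(np.float32)*1000))
    seat=(abs(P[:,2]-.025)<.006)&(c[:,0]>150); print("seat",cv2.minEnclosingCircle(P[seat,:2].astype(np.float32)))
    base=(P[:,2]<.02)&(np.ptp(c,axis=1)<25)&(~dark)
    if base.sum()>9:print("base",base.sum(),cv2.minAreaRect(P[base,:2].astype(np.float32)*1000))
a=cv2.resize(d["top"]["image"][200:310,300:410],(500,500),interpolation=2);cv2.imwrite("pics/crop.png",a[:,:,::-1])
E
```

```text
top 91 46 z max 0.13339507361638112 0.13035242840161004
rect mm (517.1798706054688, -223.44741821289062) (56.115299224853516, 2.8960320949554443) 35.3641471862793
[ 0.51657108 -0.22358234] -144.6822444082062
arm 598 0.07741686913063112 [ 0.46586106 -0.22897527] -176.16712150607677 ((482.5668029785156, -230.3711700439453), (123.72390747070312, 36.19317626953125), 1.022140622138977)
seat ((0.5882251262664795, -0.2189721316099167), 0.10008319467306137)
base 413 ((437.1177673339844, -230.59840393066406), (70.74629974365234, 63.2488899230957), 2.4098782539367676)
scene 319 180 z max 0.13523696384160708 0.13066407700398547
rect mm (522.120361328125, -232.6986083984375) (57.66270065307617, 16.054861068725586) 36.69874572753906
[ 0.52194126 -0.23387182] -144.36104656119772
arm 650 0.07702177961629836 [ 0.48254072 -0.23668021] -0.27115359304977016 ((482.08050537109375, -230.6834259033203), (125.30628967285156, 39.019622802734375), 2.5010170936584473)
seat ((0.5860026478767395, -0.22052642703056335), 0.10156328231096268)
base 359 ((436.3947448730469, -236.60247802734375), (58.262840270996094, 69.57205200195312), 89.93283081054688)
```

View pics/crop.png

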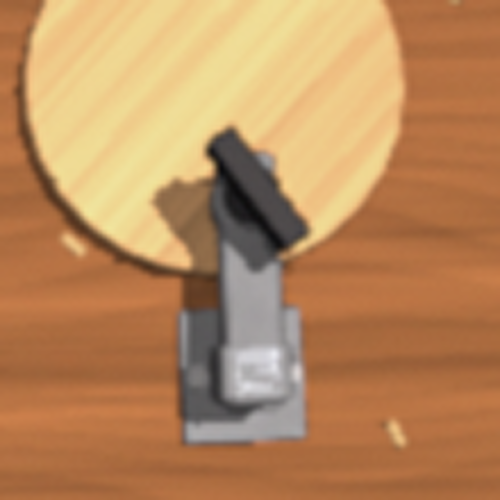

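The crop confirms the choice: the grey clamp over the seat, with its bar running from about (220,140) to (295,235) in the crop. Bar yaw is about 35.5° and the arm's about 1.5°, so roughly 34° of free run. The knob centre is near (0.522, -0.232). I'll move above it.

```bash
python3 -m creep '[[0,0,0,3,-2,-1,0],[0,0,0,3,-2,-1,0],[0,0,0,3,-2,0,0],[0,0,0,3,-2,0,0],[0,0,0,3,-2,0,0]]'; python3 -m creep '[[0,0,0,3,-2,0,0],[0,0,0,3,-2,0,0],[0,0,0,3,-2,0,0],[0,0,0,3,-2,0,0],[0,0,0,3,-2,0,0]]'; python3 -m creep '[[0,0,0,3,-2,0,0],[0,0,0,3,-2,0,0],[0,0,0,3,-2,0,0],[0,0,0,3,-2,0,0],[0,0,0,1,-1,0,0]]';python3 -m creep '[[0,0,-7,0,0,0,0],[0,0,-7,0,0,0,0],[0,0,-7,0,0,0,0],[0,0,0,0,0,1,0],[0,0,0,0,0,1,0]]'
cat > look.py <<'E'
import sys;from h import *;from station import bot
from scipy.spatial.transform import Rotation as Ro
s=bot.snapshot("wrist");st=bot.read_state();im=s["image"];cv2.imwrite(f"pics/{sys.argv[1]}.png",im[:,:,::-1])
q=st["ee_rot"];R=Ro.from_quat([q[1],q[2],q[3],q[0]]).as_matrix()
print(st["clock"],"pos",st["ee_pos"],"xyaw",np.degrees(np.arctan2(R[1,0],R[0,0])),"z",R[:,2],"j",st["joints"].round(2))
g=np.mgrid[0:480,0:640];px=np.c_[g[1].ravel(),g[0].ravel()];P=pts(s,px)
c=im.reshape(-1,3).astype(int);near=np.hypot(P[:,0]-.522,P[:,1]+.232)<.05
m=near&(c.max(1)<70)&(abs(P[:,2]-.132)<.006)
print(m.sum(),"z",np.median(P[m,2]));r=cv2.minAreaRect(P[m,:2].astype(np.float32)*1000);print("bar",r)
p=P[m,:2];v=np.linalg.svd(p-p.mean(0),full_matrices=False)[2][0];print("yaw",np.degrees(np.arctan2(v[1],v[0]))%180)
e=(np.array([*r[0]])/1000-st["ee_pos"][:2]);print("tool dx,dy cm",100*e@R[:2,:2])
E
python3 look.py w1
```

```text
clock: 0.52
ee_pos: [0.2751, -0.4982, 0.2644]
ee_rot: [-0.0, 0.993, 0.118, -0.0]
ft_force: [1.0, -0.0, -0.3]
gripper_width: 1.0
gripper_force: 0.0
clock: 0.93
ee_pos: [0.3975, -0.3658, 0.2643]
ee_rot: [-0.0, 0.993, 0.118, -0.0]
ft_force: [0.4, -0.8, 0.6]
gripper_width: 0.998
gripper_force: 0.0
clock: 1.35
ee_pos: [0.5056, -0.2438, 0.2643]
ee_rot: [-0.001, 0.993, 0.121, 0.001]
ft_force: [-0.2, 0.3, 0.2]
gripper_width: 1.002
gripper_force: 0.0
clock: 1.77
ee_pos: [0.5022, -0.2497, 0.2438]
ee_rot: [0.0, 0.956, 0.295, 0.0]
ft_force: [0.1, -0.0, -0.1]
gripper_width: 1.0
gripper_force: 0.0
1.8167 pos [ 0.50080589 -0.24922545  0.24098888] xyaw 34.30266033281347 z [-0.0036143   0.00188906 -0.99999168] j [ 0.83  0.16 -0.47  1.67  0.07  1.33 -0.62]
1776 z 0.13155858454517788
bar ((520.0132446289062, -228.86630249023438), (62.54564666748047, 15.979394912719727), 35.401588439941406)
yaw 36.845963907496554
tool dx,dy cm [ 2.73402972 -0.59936949]
```

View pics/w1.png

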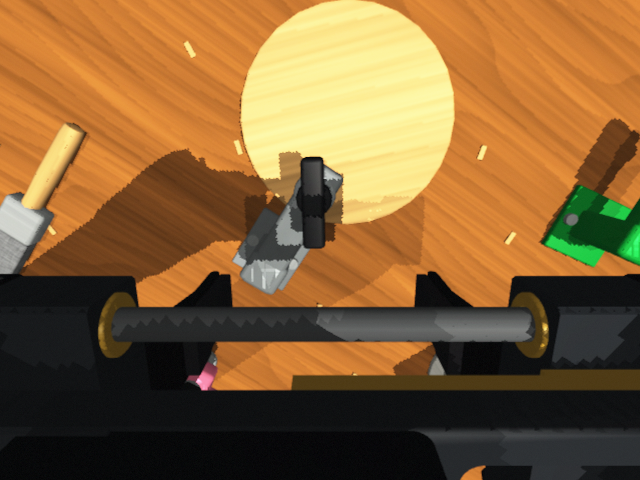

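The wrist view shows the bar at (313,200), upright in the image, and its measured size of 62.5 x 16 mm matches. I'll centre over it, go down part-way and look again.

```bash
python3 -m creep '[[0,0,-1.4,1.35,-0.3,0,0],[0,0,0,1.35,-0.25,1,0],[0,0,0,0,0,2,0],[0,0,0,0,0,2,0],[0,0,0,0,0,0,0]]'; python3 -m creep '[[0,0,0,0,0,0,0]]'; python3 look.py w2
```

```text
clock: 2.23
ee_pos: [0.5195, -0.2275, 0.1905]
ee_rot: [-0.003, 0.951, 0.309, -0.002]
ft_force: [-1.4, 0.2, -1.4]
gripper_width: 0.998
gripper_force: 0.0
clock: 2.32
ee_pos: [0.5209, -0.2286, 0.1937]
ee_rot: [-0.001, 0.951, 0.308, -0.001]
ft_force: [-0.1, 0.4, -0.1]
gripper_width: 1.003
gripper_force: 0.0
2.3667 pos [ 0.52158278 -0.22913938  0.19501163] xyaw 35.90621088331858 z [ 2.69073285e-04  2.50361387e-04 -9.99999932e-01] j [ 0.8   0.21 -0.49  1.71  0.1   1.25 -0.66]
2572 z 0.1316199004345941
bar ((522.0023803710938, -227.65274047851562), (58.50202941894531, 15.795244216918945), 35.40547180175781)
yaw 35.744173667744974
tool dx,dy cm [ 0.12117263 -0.09580678]
```

View pics/w2.png

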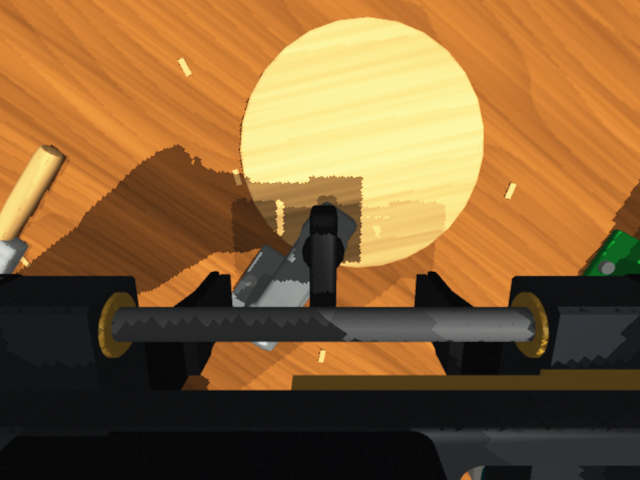

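The bar at (323,255) sits centred between the fingers, with its near end hidden by the gripper. I'll go down and close.

```bash
python3 -m creep '[[0,0,0,-0.05,-0.03,2.5,0],[0,0,0,0,0,2.5,0],[0,0,0,0,0,1.5,0],[0,0,0,0,0,0.9,0],[0,0,0,0,0,0,0]]'; python3 -m creep '[[0,0,0,0,0,0,0],[0,0,0,0,0,0,0]]'; python3 -c "
from station import bot;s=bot.read_state();print(s['ee_pos'],s['ft_force'],s['moment'])"
```

```text
clock: 2.78
ee_pos: [0.5201, -0.2294, 0.1198]
ee_rot: [-0.001, 0.951, 0.308, -0.001]
ft_force: [-0.0, 0.1, -0.1]
gripper_width: 1.001
gripper_force: 0.0
clock: 2.95
ee_pos: [0.5218, -0.23, 0.1224]
ee_rot: [0.001, 0.951, 0.308, 0.001]
ft_force: [0.9, -0.1, 0.6]
gripper_width: 1.001
gripper_force: 0.0
[ 0.52176543 -0.23003407  0.12237121] [ 0.86613055 -0.0932671   0.61278954] [-0.02423846 -0.01665355  0.00873247]
```

```bash
python3 -m creep '[[0,0,0,0,0,0,80],[0,0,0,0,0,0,140],[0,0,0,0,0,0,180],[0,0,0,0,0,0,220],[0,0,0,0,0,0,255]]'; python3 -m creep '[[0,0,0,0,0,0,255],[0,0,0,0,0,0,255],[0,0,0,0,0,0,255],[0,0,0,0,0,0,255],[0,0,0,0,0,0,255]]'
cat > st.py <<'E'
from station import bot;import numpy as np
s=bot.read_state();w,x,y,z=s['ee_rot'];print("t",s['clock'],"pos",s['ee_pos'].round(4),'yaw',np.degrees(np.arctan2(2*(x*y+w*z),w*w+x*x-y*y-z*z)).round(2),'F',s['ft_force'].round(2),'M',s['moment'].round(3),'tau7',s['tau'][6].round(3),'w',s['gripper_width'].round(3),s['gripper_force'])
E
python3 st.py
```

```text
clock: 3.37
ee_pos: [0.5206, -0.2297, 0.1208]
ee_rot: [0.0, 0.951, 0.308, 0.0]
ft_force: [-0.2, -1.0, -0.9]
gripper_width: 0.709
gripper_force: 0.0
clock: 3.78
ee_pos: [0.5204, -0.2295, 0.1205]
ee_rot: [-0.0, 0.951, 0.308, -0.0]
ft_force: [-1.8, 1.8, 1.6]
gripper_width: 0.322
gripper_force: 1.6Traceback (most recent call last):
  File "st.py", line 2, in <module>
    s=bot.read_state();w,x,y,z=s['ee_rot'];print("t",s['clock'],"pos",s['ee_pos'].round(4),'yaw',np.degrees(np.arctan2(2*(x*y+w*z),w*w+x*x-y*y-z*z)).round(2),'F',s['ft_force'].round(2),'M',s['moment'].round(3),'tau7',s['tau'][6].round(3),'w',s['gripper_width'].round(3),s['gripper_force'])
                                                                                                                                                                                                                                                  ^^^^^^^^^^^^^^^^^^^^^^^^
AttributeError: 'float' object has no attribute 'round'
```

```bash
sed -i "s/s\['gripper_width'\].round(3)/s['gripper_width']/" st.py; python3 -m creep '[[0,0,0,0,0,0,255],[0,0,0,0,0,0,255],[0,0,0,0,0,0,255],[0,0,0,0,0,0,255],[0,0,0,0,0,0,255]]'; python3 st.py
```

```text
clock: 4.2
ee_pos: [0.5203, -0.2293, 0.1205]
ee_rot: [-0.0, 0.951, 0.308, -0.0]
ft_force: [-2.8, 1.6, 1.9]
gripper_width: 0.307
gripper_force: 30.0
t 4.2 pos [ 0.5203 -0.2293  0.1205] yaw 35.92 F [-2.76  1.62  1.86] M [0.466 0.466 0.014] tau7 0.001 w 0.3069801269920684 30.000304877758026
```

Gripped at 30 N, but the opening reads about 27 mm instead of 16. I'll look before turning.

Run:
```python
from station import bot;import cv2,numpy as np
a=bot.snapshot("wrist")["image"][200:400,170:490];b=bot.snapshot("scene")["image"][180:360,200:420]
o=np.vstack([cv2.resize(a,(480,300)),cv2.resize(b,(480,300))]);cv2.imwrite("pics/g.png",o[:,:,::-1])
```

```text
(no output)
```

View pics/g.png

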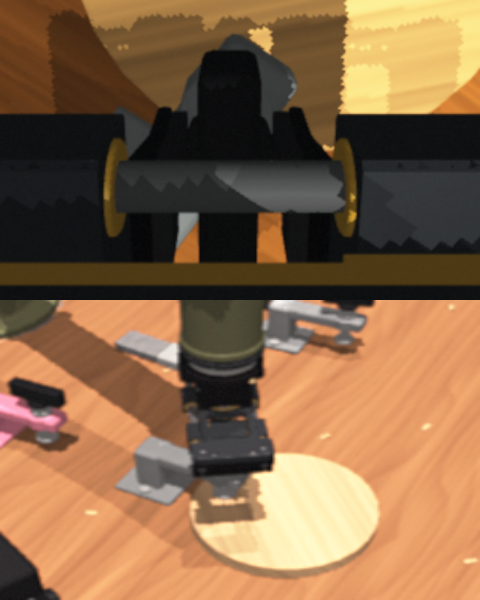

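In the wrist crop the bar at (230,100) has clear gaps to the pads. The tips, at z≈0.098, seem to be closed on the wider round hub below the bar. I'll open a little, rise 1 cm and regrip on the bar itself.

```bash
python3 -m creep '[[0,0,0,0,0,0,120],[0,0,0,0,0,0,120],[0,0,0,0,0,-0.5,120],[0,0,0,0,0,-0.5,120],[0,0,0,0,0,0,120]]'; python3 -m creep '[[0,0,0,0,0,0,255],[0,0,0,0,0,0,255],[0,0,0,0,0,0,255],[0,0,0,0,0,0,255],[0,0,0,0,0,0,255]]';python3 -m creep '[[0,0,0,0,0,0,255],[0,0,0,0,0,0,255],[0,0,0,0,0,0,255],[0,0,0,0,0,0,255],[0,0,0,0,0,0,255]]'; python3 st.py
```

```text
clock: 4.72
ee_pos: [0.5215, -0.2303, 0.1321]
ee_rot: [0.001, 0.951, 0.308, 0.001]
ft_force: [0.4, -0.3, 0.6]
gripper_width: 0.511
gripper_force: 0.0
clock: 5.13
ee_pos: [0.5204, -0.2296, 0.1304]
ee_rot: [-0.0, 0.951, 0.308, -0.0]
ft_force: [0.2, 0.1, -0.8]
gripper_width: 0.234
gripper_force: 0.0
clock: 5.55
ee_pos: [0.5202, -0.2293, 0.1304]
ee_rot: [-0.0, 0.951, 0.308, -0.0]
ft_force: [-1.2, 1.0, 0.3]
gripper_width: 0.183
gripper_force: 30.0
t 5.55 pos [ 0.5202 -0.2293  0.1304] yaw 35.92 F [-1.23  1.03  0.32] M [0.369 0.331 0.026] tau7 0.002 w 0.18258439245634883 30.000060251913965
```

The opening is now 15.9 mm, so the grip is on the bar. I'll turn clockwise (+ about tool z), watching the vertical moment.

```bash
python3 -m creep '[[0,0,4,0,0,0,255],[0,0,4,0,0,0,255],[0,0,4,0,0,0,255],[0,0,4,0,0,0,255],[0,0,4,0,0,0,255]]'; python3 st.py;  python3 -m creep '[[0,0,2,0,0,0,255],[0,0,1,0,0,0,255]]'; python3 st.py;python3 -m creep '[[0,0,2,0,0,0,255]]'; python3 st.py
```

```text
clock: 5.97
ee_pos: [0.5202, -0.2293, 0.1304]
ee_rot: [-0.0, 0.991, 0.137, -0.0]
ft_force: [-1.4, 2.0, 0.4]
gripper_width: 0.179
gripper_force: 30.0
t 5.9667 pos [ 0.5202 -0.2293  0.1304] yaw 15.73 F [-1.41  1.96  0.38] M [0.383 0.382 0.042] tau7 0.821 w 0.17879050672467706 29.997326089069247
clock: 6.13
ee_pos: [0.5202, -0.2293, 0.1304]
ee_rot: [-0.0, 0.994, 0.112, -0.0]
ft_force: [-2.0, 1.6, 0.6]
gripper_width: 0.185
gripper_force: 30.0
t 6.1333 pos [ 0.5202 -0.2293  0.1304] yaw 12.84 F [-1.96  1.59  0.62] M [0.383 0.38  0.016] tau7 -0.03 w 0.18502833452648088 29.999985611066222
clock: 6.22
ee_pos: [0.5202, -0.2293, 0.1304]
ee_rot: [-0.0, 0.995, 0.095, -0.0]
ft_force: [-1.3, 1.8, 1.1]
gripper_width: 0.183
gripper_force: 30.0
t 6.2167 pos [ 0.5202 -0.2293  0.1304] yaw 10.89 F [-1.27  1.8   1.14] M [0.325 0.492 0.016] tau7 0.533 w 0.1829884836922047 29.99864284414798
```

Now at 10.9°, still light. I'll go on in 2° steps.

```bash
python3 -m creep '[[0,0,2,0,0,0,255]]' >/dev/null; python3 st.py; python3 -m creep '[[0,0,2,0,0,0,255]]'>/dev/null; python3 st.py;python3 -m creep '[[0,0,2,0,0,0,255]]'>/dev/null; python3 st.py;python3 -m creep '[[0,0,2,0,0,0,255]]'>/dev/null; python3 st.py;python3 -m creep '[[0,0,2,0,0,0,255]]'>/dev/null; python3 st.py
```

```text
t 6.3 pos [ 0.5202 -0.2293  0.1304] yaw 8.85 F [-1.39  1.43  1.28] M [0.396 0.367 0.004] tau7 0.418 w 0.1827715500891179 29.99885623343289
t 6.3833 pos [ 0.5202 -0.2293  0.1304] yaw 6.85 F [-1.24  1.05  0.21] M [ 0.367  0.433 -0.055] tau7 0.402 w 0.1820868750258434 29.99894769396633
t 6.4667 pos [ 0.5202 -0.2294  0.1304] yaw 4.85 F [-1.24  1.88  0.53] M [0.345 0.379 0.04 ] tau7 0.401 w 0.18051673285747416 29.99892057850957
t 6.55 pos [ 0.5202 -0.2293  0.1304] yaw 2.85 F [-2.01  0.69  0.3 ] M [0.337 0.393 0.032] tau7 0.401 w 0.18090627396306527 29.99894456472248
t 6.6333 pos [ 0.5202 -0.2293  0.1304] yaw 0.85 F [-0.73  1.27  0.6 ] M [0.348 0.365 0.008] tau7 0.401 w 0.1829539350090772 29.998940750956535
```

```bash
python3 -m creep '[[0,0,2,0,0,0,255]]' >/dev/null; python3 st.py; python3 -m creep '[[0,0,2,0,0,0,255]]'>/dev/null; python3 st.py;python3 -m creep '[[0,0,2,0,0,0,255]]'>/dev/null; python3 st.py;python3 -m creep '[[0,0,2,0,0,0,255]]'>/dev/null; python3 st.py;python3 -m creep '[[0,0,2,0,0,0,255]]'>/dev/null; python3 st.py
```

```text
t 6.7167 pos [ 0.5202 -0.2293  0.1304] yaw -1.15 F [-1.76  1.75  0.88] M [ 0.372  0.416 -0.019] tau7 0.401 w 0.18324755212302635 29.99904330354184
t 6.8 pos [ 0.5202 -0.2294  0.1304] yaw -3.15 F [-1.53  1.34  0.7 ] M [0.36  0.422 0.06 ] tau7 0.401 w 0.17987598096049615 29.99902821611613
t 6.8833 pos [ 0.5202 -0.2294  0.1304] yaw -5.15 F [-1.5   2.26  0.85] M [0.408 0.421 0.005] tau7 0.401 w 0.1804360855342629 29.99903369229287
t 6.9667 pos [ 0.5202 -0.2294  0.1304] yaw -7.13 F [-1.06  1.89  1.43] M [0.4   0.448 0.198] tau7 0.196 w 0.18455898279676974 29.99897703062743
t 7.05 pos [ 0.5202 -0.2294  0.1304] yaw -9.12 F [-1.17  0.25 -0.56] M [0.332 0.429 0.244] tau7 0.214 w 0.18688622237266117 29.999000220559537
```

Resistance jumped, with the moment going from about 0.02 to 0.2 N m between yaw -5.2 and -7.1, so snug is at about -6°. The target is -36°, which leaves 27° more.

```bash
python3 -m creep '[[0,0,4,0,0,0,255],[0,0,4,0,0,0,255],[0,0,4,0,0,0,255],[0,0,4,0,0,0,255],[0,0,4,0,0,0,255]]'>/dev/null; python3 st.py;  python3 -m creep '[[0,0,4,0,0,0,255],[0,0,3,0,0,0,255],[0,0,0,0,0,0,255],[0,0,0,0,0,0,255]]'>/dev/null; python3 st.py
```

```text
t 7.4667 pos [ 0.5202 -0.2294  0.1304] yaw -29.21 F [-1.37  0.62  0.35] M [0.355 0.466 0.169] tau7 0.634 w 0.17932943579188954 29.99737170059234
t 7.8 pos [ 0.5202 -0.2295  0.1304] yaw -35.99 F [-1.58  1.88  0.84] M [ 0.395  0.526 -0.046] tau7 -0.065 w 0.18360946928995373 30.00027499627322
```

Yaw is -36°. I'll release and rise.

```bash
python3 -m creep '[[0,0,0,0,0,0,100],[0,0,0,0,0,0,60],[0,0,0,0,0,0,60],[0,0,0,0,0,0,60],[0,0,0,0,0,0,60]]'; python3 -m creep '[[0,0,0,0,0,-1,60],[0,0,0,0,0,-2,60],[0,0,0,0,0,-3,60],[0,0,0,0,0,-3,60],[0,0,0,0,0,-3,60]]'; python3 -m creep '[[0,0,0,-3,0,0,60],[0,0,0,-3,0,0,60],[0,0,0,-1,0,0,60],[0,0,0,0,0,0,60],[0,0,0,0,0,0,60]]';python3 look.py w3
python3 - <<'E'
from station import bot;from h import *;import cv2,pickle
s=bot.snapshot("scene");cv2.imwrite("pics/s2.png",s["image"][180:420,200:460,::-1])
E
```

```text
clock: 8.22
ee_pos: [0.5207, -0.2298, 0.1306]
ee_rot: [0.0, 0.951, -0.31, 0.0]
ft_force: [0.6, -0.1, -0.1]
gripper_width: 0.477
gripper_force: 0.0
clock: 8.63
ee_pos: [0.5204, -0.2295, 0.2526]
ee_rot: [0.0, 0.951, -0.31, 0.0]
ft_force: [0.7, -0.3, -0.1]
gripper_width: 0.754
gripper_force: 0.0
clock: 9.05
ee_pos: [0.4642, -0.1887, 0.2514]
ee_rot: [0.001, 0.951, -0.31, 0.001]
ft_force: [0.5, -0.1, -0.0]
gripper_width: 0.764
gripper_force: 0.0
9.1 pos [ 0.4645311  -0.18903478  0.25109159] xyaw -36.104414089368724 z [ 0.00136844 -0.00108524 -0.99999847] j [ 0.67  0.01 -0.34  1.79  0.01  1.33 -1.87]
1469 z 0.1314745918047518
bar ((519.7081298828125, -229.1444549560547), (15.839872360229492, 63.3694953918457), 53.474517822265625)
yaw 144.18599199158422
tool dx,dy cm [ 6.82148414 -0.01071563]
```

View pics/w3.png

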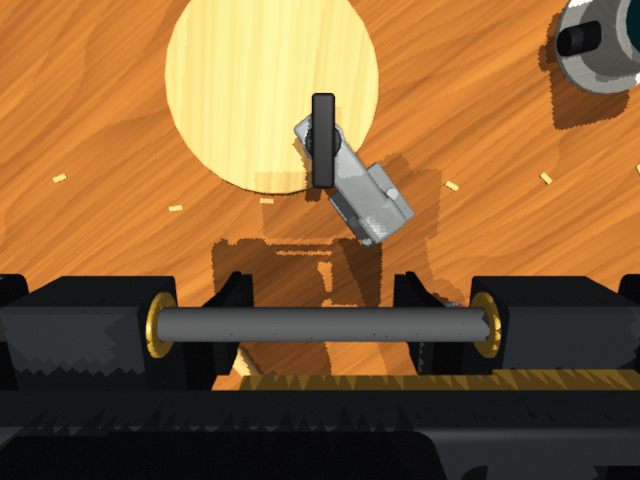

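The bar at (323,140) now lies at yaw -35.8° (about 30° past snug). The gripper is clear of everything and the seat is in place. I'm handing in.

```bash
python3 -c "
from station import bot;print(bot.close_job())"
```

```text
the job is handed in; nothing more can be done
None
```

I turned the knob about 30° past snug (bar at about -36°, snug felt near -6°), released it and handed the job in at about 9 s; no verdict came back. The seat looked in place in the last picture, though I didn't measure it again, and the arm stayed away from the other clamp.

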